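# Pack the L-shaped pot rests into their slide-in tray

### The job

Put the two L-shaped wooden pot rests away in the steel tray: slide them in flat through its open side, the narrow-legged one at the back with its leg pointing out towards the open side, the wide-legged one in front of it, turned so that the two interlock and fill the tray. Press the front one home with the fingers until it stops with its outer edge flush with the mouth, and keep it pressed with about 10 N for half a second or so, without ramming; leave the other things on the table where they are.

Things in the scene. Friction and masses are not known exactly. Their poses are not given: they have to be found in the camera images.
- tray: Dark steel storage tray fixed to the table, open at one short side (mouth, on the robot's left). Origin: table height, middle of the mouth plane; x points INTO the tray, y left when looking in. Inside 121 mm wide (y), 148 mm deep (x 0 to 148); side walls flare out 5 mm each over the first 12 mm. Floor level with the table, no step. Walls 20 mm high, 8 mm thick (back 10), all rigid.
- tray_lip (a point): Middle of the back lip's front edge, on its upper face, 134 mm in, 20 mm up; axes as the tray's. Lips 4 mm thick top the side walls (from 12 mm in; covering 8 mm inward of each wall) and the back wall (covering the last 14 mm). The space under them is 16 mm high: rests cannot be lowered in, they must slide in along the floor through the mouth.
- tray_back (a point): Middle of the back wall's inner face at floor height, 148 mm in from the mouth; axes as the tray's. Here the rest pushed in first stops dead. Over 45 N between a rest and the tray counts as ramming. A rest pushed off-centre can turn by a degree or so and jam on a side wall: back off and push the side that lags behind.
- narrow_leg: Narrow-leg rest: flat beech L with dark slots, 12 mm thick, about 90 g. Origin: underside, centre of its 100 x 116 mm outline. Foot x 0 to 50, y -58 to 58 mm; leg (50 wide) x -50 to 0, y 8 to 58; corner x<0, y<8 empty. Packed: axes along the tray's, origin at tray x 98 mm, y 0: foot at the back wall, leg towards the mouth. Right way up; slides with 1 to 2 N.
- wide_leg: Wide-leg rest: flat beech L with dark slots, 12 mm thick, about 90 g. Origin: underside, centre of its 97 x 116 mm outline. Foot x -48.5 to -0.5, y -58 to 58 mm; leg (62 wide) x -0.5 to 48.5, y -58 to 4; corner x>0, y>4 empty. Packed: axes along the tray's, origin at tray x 48.5 mm, y 0: leg inward beside the other's leg, long outer edge flush with the mouth. Right way up.
- square_rest: Bystander, to be left where it is: a square slatted wooden pot rest of 110 x 110 x 12 mm, which does not belong to this tray. Origin: centre of its underside.
- sauce_cup: Bystander, to be left where it is: a small white plastic bowl, 66 mm across and 35 mm high. Origin: centre of its underside.
- water_bottle: Bystander, to be left where it is: a clear water bottle, 62 mm across, 200 mm tall. Origin: centre of its underside.
- spoon: Bystander, to be left where it is: a steel spoon, 190 mm long, lying flat. Origin: centre of its underside.
- carton_a: Bystander, to be left where it is: a white and green carton, 55 x 55 x 100 mm. Origin: centre of its underside.
- carton_b: Bystander, to be left where it is: a white and green carton, 55 x 55 x 100 mm, beside the other one. Origin: centre of its underside.
- jar: Bystander, to be left where it is: an amber glass jar, 72 mm across, 95 mm tall. Origin: centre of its underside.
Mind the look-alikes: they are no part of the job. There is more than one size of the tray; the job needs the larger. What is shaped like the wide_leg but blue is not meant.

How it is judged:
On the way:
1. with both pot rests in place, the fingers press the front one home with more than 6 N for 0.4 s (x of narrow_leg in the frame of tray between 0.095 and 0.101 m and y of narrow_leg in the frame of tray between -0.006 and 0.006 m and angle between the x axis of each of narrow_leg, wide_leg and the x axis of tray, either way round below 0.06 rad and angle between each of narrow_leg, wide_leg's own z axis and vertical below 0.05 rad and z of each of narrow_leg, wide_leg in the frame of tray below 0.004 m and x of wide_leg in the frame of tray between 0.0455 and 0.0515 m and y of wide_leg in the frame of tray between -0.006 and 0.006 m and contact force between the fingers and wide_leg above 6 N), for 0.4 s.
At the end, for the whole second after the job is handed in: Both rests lie flat and still in the tray, narrow-leg at the back, wide-leg in front, each within 3 mm of its packed depth (back met, outer edge flush), 6 mm sideways and 0.06 rad, after the fingers held the front one home with over 6 N for 0.4 s (x of narrow_leg in the frame of tray between 0.095 and 0.101 m and y of narrow_leg in the frame of tray between -0.006 and 0.006 m and angle between the x axis of each of narrow_leg, wide_leg and the x axis of tray, either way round below 0.06 rad and angle between each of narrow_leg, wide_leg's own z axis and vertical below 0.05 rad and z of each of narrow_leg, wide_leg in the frame of tray below 0.004 m and x of wide_leg in the frame of tray between 0.0455 and 0.0515 m and y of wide_leg in the frame of tray between -0.006 and 0.006 m and linear speed of each of narrow_leg, wide_leg below 0.01 m/s); the robot touches nothing.
It fails at once if a bystander is shifted by more than 20 mm (distance of any of square_rest, sauce_cup, water_bottle, spoon, carton_a, carton_b, jar from where it was at the start of the episode above 0.02 m).
It fails at once if a pot rest is rammed against the tray with more than 45 N (contact force between any of narrow_leg, wide_leg and tray above 45 N).
It also fails if it takes over 72 s, if anything falls off the work surface, if the arm or the gripper's body presses on something with over 40 N, if the wrist force passes 120 N, or if a joint passes its speed limit or range.

### The arm

A 6-joint arm with a two-finger parallel gripper is mounted at the origin on the work surface. World frame = base frame: x ahead of the robot, y to its left, z up, the work surface at z = 0. Lengths are in m, angles in rad, forces in N, time in s.
With the tool pointing down it reaches from about 0.275 to 0.825 m from the base axis. Payload 5.2 kg.
Tool frame: the origin (TCP) lies on the mounting face of the last link; the fingertips stand 186 mm ahead of it and the grasp point (between the pads) lies 167 mm ahead of it (ctrl.hold_point_z is the distance from the TCP to the grasp point, in m); z points along the fingers, x is the direction in which the jaws open and shut, and the axes are right-handed (so a half turn about z gives the same grasp; the last joint's range is limited). The gripper opens to 93 mm and grips with 3 to 60 N. Pads are 15 mm wide; open, the fingers measure 128 mm over their backs; the gripper's body (75 mm by 188 mm) begins 65 mm behind the grasp point.
Start: joints at [-1.375, 0.259, 1.535, -0, 1.348, -0.203], TCP at [0.214, -0.507, 0.405] pointing down, gripper open.
Joint ranges: [-3.14, 3.14], [-0.91, 2.08], [0.19, 2.58], [-1.22, 4.36], [0.22, 2.71], [-3.12, 3.12]. Speed limits (rad/s): [2.57, 2.57, 3.14, 3.14, 3.14, 3.14].

### API

Orientations are given as [roll, pitch, yaw] about the fixed x, y, z axes, in that order (R = Rz(yaw) Ry(pitch) Rx(roll)).
In Python, from cell import ctrl, get_image gives the robot as it stands. The module is installed in compiled form; this text tells all that it offers.
- The arm moves only by the tool carry_out, never from a script. Its argument "commands" is a list of rows, each a list of 7 numbers: the shift along the world's x, y, z normalised to -1 to 1, where 1 is 750 mm, then the turn, a rotation vector about the world's x, y, z normalised to -1 to 1, where 1 is pi/2 rad, then the opening, from 0 (shut) to 1 (fully open). A call has 1 to 10 rows; each row is the pose to reach, as a shift and turn from the pose commanded when the call began; what a row does not reach only later rows make up. A row lasts 1/10 s, in which the tool goes at most 50 mm and 8.59 degrees, less where a joint would pass 70% of its speed; a pose out of reach is approached as far as the arm can. A call with a number of a shift or a turn outside -1 to 1 is refused whole. A call with a gripper value outside its range is refused whole. The fingers move at their own pace and stop on an object; "newtons" is the grip in N (left out, the last holds). Time passes only in rows, so rows that repeat a pose let the fingers close. It gives the time, the measured TCP pose, the force and the opening at its end, in the units of the state.
- ctrl.get_state(): the state, without advancing time (a new reading comes with each control period).
- get_image(name): name is "scene" or "top" or "wrist"; returns a dict with "color" (420x560x3 uint8, blue, green, red), "fov_y" (degrees; the focal length in pixels is half the picture's height over the tangent of half this angle, whatever the lens; pixels are square), "cx", "cy" (the principal point, pixels), "cam_to_world" (4x4, takes a point from camera to world coordinates); the wrist camera has in their place "mount" (4x4, takes a point from camera to tool coordinates, whose origin is the TCP and whose axes are the tool frame's). Camera axes: x right, y down, z forward; pixel columns grow to the right and rows downward; lengths in m; the calibration is good to about 2 mm. A picture is of the moment at which its call begins: read the wrist's pose just before it. There is no depth.
- ctrl.job_done(): hands the job in, once; it reports no verdict.
The state is a dict: "clock": time; "joint_pos": joint angles; "joint_velocities": joint speeds; "joint_efforts": joint torques, N m; "eef_pos": TCP position; "tool_rot": TCP orientation; "contact_force": force on the tool from outside, world axes, zero at the start; "wrist_torque": the same for the moment, N m; "finger_gap": finger opening in m.
Only numpy, scipy, OpenCV 4.12 (cv2) and the standard library are available. Lean on these libraries where they do the work, as an engineer would, in place of code of your own. Each camera call takes 0.05 s, during which the arm holds its last target.

## Working session

There is one attempt and no reset: what is moved stays moved. The work goes in short steps, Python scripts to look and compute and a tool call to move; the robot and the scene stay as the last step left them, time stands still between calls to the robot, and variables do not carry over. Pictures are saved under pics/ and viewed, and the job is handed in when it is done.

Besides the shell and the picture viewer there is one more tool, called after "Request:" as name(argument=value, ...), one argument or row to a line, values as JSON. carry_out: Moves the arm, as the interface text tells. Its arguments: {"type":"object","properties":{"commands":{"type":"array"},"newtons":{"type":"number"}},"required":["commands"]}

```bash
mkdir -p pics; python3 - <<'E'
from cell import ctrl,get_image
import cv2,numpy as np
s=ctrl.get_state(); print(s['clock'],s['eef_pos'],s['tool_rot'],s['contact_force'],s['finger_gap'])
for n in ['scene','top','wrist']:
    d=get_image(n); cv2.imwrite(f'pics/{n}0.png',d['color']); print(n,d['fov_y'],d['cx'],d['cy'],np.round(d.get('cam_to_world',d.get('mount')),4).tolist())
E
```

```text
0.0 [ 0.21354138 -0.5066228   0.40392043] [-3.14121500e+00  1.79689058e-03 -1.17206104e+00] [-0.24032913  0.40071228 -0.0846007 ] 0.09303297177347107
scene 57.3603340693544 279.1493532995743 209.75528740220335 [[-0.8278, 0.4253, -0.3658, 0.9127], [0.5609, 0.6385, -0.527, 0.5737], [0.0095, -0.6414, -0.7671, 0.8975], [0.0, 0.0, 0.0, 1.0]]
top 42.38786346192545 282.62884651340704 215.05745705459984 [[-0.0111, -0.9974, 0.0708, 0.3898], [-0.9999, 0.0109, -0.0029, 0.0005], [0.0021, -0.0709, -0.9975, 1.6208], [0.0, 0.0, 0.0, 1.0]]
wrist 66.821846269768 275.07088452989444 214.67156404455415 [[1.0, 0.0001, -0.0003, 0.0014], [-0.0, 0.968, 0.251, -0.0694], [0.0003, -0.251, 0.968, 0.0204], [0.0, 0.0, 0.0, 1.0]]
```

View pics/scene0.png

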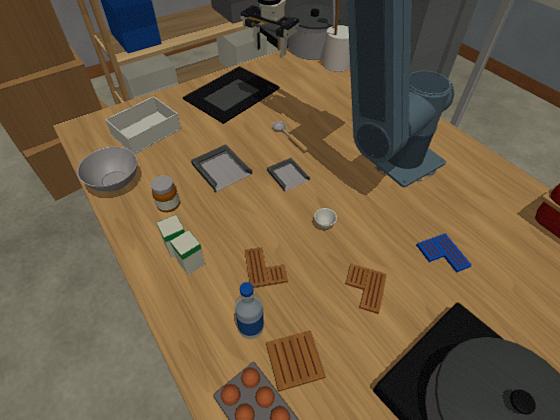

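View pics/top0.png

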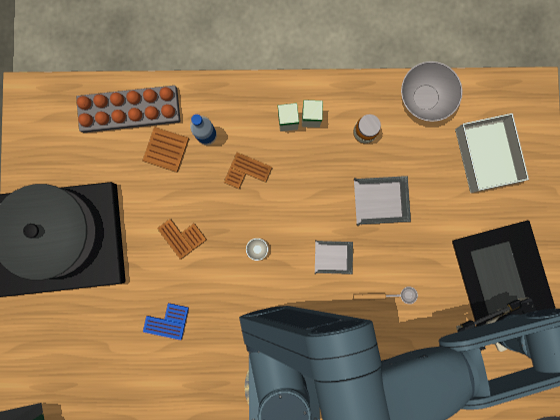

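View pics/wrist0.png

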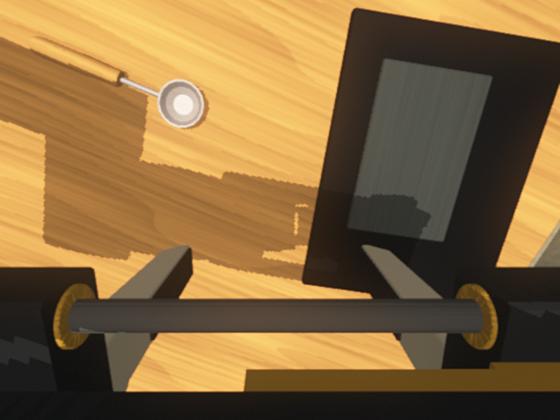

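Candidates: trays at top (382,200), the larger, and (333,257), the smaller. Wooden Ls at (248,170) and (182,237). The blue L at (167,322) and the square rest at (165,148) aren't part of the job. I'll check these in a close crop and measure them.

```bash
cat > h.py <<'E'
import cv2,numpy as np
from cell import ctrl,get_image
def ray2plane(d,uv,z,T=None):
    T=np.array(d['cam_to_world']) if T is None else T
    uv=np.atleast_2d(uv).astype(float)
    f=d['color'].shape[0]/2/np.tan(np.radians(d['fov_y'])/2)
    r=np.c_[(uv[:,0]-d['cx'])/f,(uv[:,1]-d['cy'])/f,np.ones(len(uv))]@T[:3,:3].T
    o=T[:3,3]; return (o+r*((z-o[2])/r[:,2])[:,None])[:,:2]
def proj(d,P,T=None):
    T=np.array(d['cam_to_world']) if T is None else T
    f=d['color'].shape[0]/2/np.tan(np.radians(d['fov_y'])/2)
    c=(np.atleast_2d(P)-T[:3,3])@T[:3,:3]
    return np.c_[c[:,0]/c[:,2]*f+d['cx'],c[:,1]/c[:,2]*f+d['cy']]
E
python3 - <<'E'
from h import *
d=get_image('top'); c=d['color']
cr=c[120:280,140:420]; cv2.imwrite('pics/crop1.png',cv2.resize(cr,None,fx=2.8,fy=2.8,interpolation=cv2.INTER_CUBIC))
h=cv2.cvtColor(c,cv2.COLOR_BGR2HSV)
for p in [(248,165),(182,237),(255,200),(165,148)]: print(p,h[p[1]-3:p[1]+4:3,p[0]-3:p[0]+4:3].reshape(-1,3).tolist())
E
```

```text
(248, 165) [[14, 178, 158], [13, 175, 137], [12, 180, 105], [13, 179, 134], [12, 177, 105], [13, 178, 149], [13, 177, 121], [14, 176, 151], [14, 177, 151]]
(182, 237) [[14, 176, 170], [15, 171, 160], [14, 178, 146], [13, 177, 134], [14, 179, 175], [13, 177, 154], [13, 177, 148], [14, 175, 163], [14, 179, 145]]
(255, 200) [[16, 142, 194], [16, 142, 192], [16, 142, 188], [16, 141, 203], [16, 140, 201], [17, 139, 200], [16, 140, 202], [16, 141, 202], [16, 141, 202]]
(165, 148) [[14, 177, 161], [14, 176, 162], [14, 178, 149], [12, 178, 110], [13, 176, 132], [14, 174, 163], [14, 177, 157], [14, 178, 156], [14, 180, 146]]
```

View pics/crop1.png

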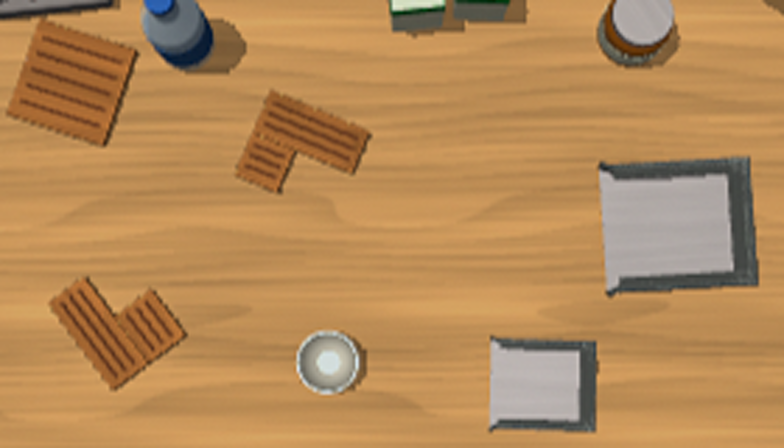

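```bash
cat >> h.py <<'E'
def woodmask(c):
    h=cv2.cvtColor(c,cv2.COLOR_BGR2HSV)
    m=((h[...,1]>158)&(h[...,0]<20)&(h[...,0]>6)).astype(np.uint8)*255
    m=cv2.morphologyEx(m,cv2.MORPH_CLOSE,np.ones((3,3)))
    return cv2.morphologyEx(m,cv2.MORPH_OPEN,np.ones((3,3)))
E
python3 - <<'E'
from h import *
d=get_image('top'); c=d['color']; m=woodmask(c)
cs,_=cv2.findContours(m,cv2.RETR_EXTERNAL,cv2.CHAIN_APPROX_NONE)
for k in cs:
    if cv2.contourArea(k)<300: continue
    p=cv2.approxPolyDP(k,3.5,True)[:,0]
    print(cv2.contourArea(k),cv2.boundingRect(k))
    if len(p)<9:
        w=ray2plane(d,p,0.012)*1000
        print(p.tolist(),w.round(0).tolist(),np.linalg.norm(w-np.roll(w,-1,0),axis=1).round(0))
# tray mask
h=cv2.cvtColor(c,cv2.COLOR_BGR2HSV)
r=(h[...,1]<60).astype(np.uint8)*255; 
n,l,st,_=cv2.connectedComponentsWithStats(r)
for i in range(1,n):
    if st[i,4]>300: print(st[i])
k=max(cv2.findContours(r[165:235,345:420],cv2.RETR_EXTERNAL,cv2.CHAIN_APPROX_NONE)[0],key=cv2.contourArea)
p=cv2.approxPolyDP(k,3,True)[:,0]+[345,165]; print(p.tolist(),(ray2plane(d,p,0.02)*1000).round(0).tolist(), cv2.minAreaRect(k))
cv2.imwrite('pics/m.png',np.hstack([cv2.resize(m[120:280,140:420],None,fx=1.4,fy=1.4),cv2.resize(r[120:280,140:420],None,fx=1.4,fy=1.4)]))
E
```

```text
926.0 (158, 220, 48, 38)
[[158, 227], [179, 257], [205, 240], [194, 224], [182, 232], [171, 220]] [[473.0, 366.0], [383.0, 304.0], [432.0, 227.0], [480.0, 260.0], [457.0, 295.0], [493.0, 328.0]] [109.  92.  58.  43.  49.  44.]
836.5 (225, 153, 46, 35)
[[225, 178], [239, 187], [245, 173], [266, 180], [270, 167], [236, 153]] [[617.0, 167.0], [590.0, 125.0], [632.0, 107.0], [610.0, 44.0], [649.0, 32.0], [692.0, 134.0]] [ 50.  46.  66.  41. 111.  82.]
1257.0 (143, 127, 45, 45)
[[154, 127], [143, 160], [177, 171], [187, 137]] [[774.0, 380.0], [674.0, 412.0], [640.0, 311.0], [743.0, 281.0]] [105. 108. 107. 104.]
[    0     0   560   163 41453]
[  77   86  103   46 1730]
[303 100  19  20 352]
[278 103  21  21 360]
[ 455  113   74   79 4109]
[358 115  23  21 374]
[ 354  176   57   49 2443]
[    0   183   123   113 12158]
[ 453  221  102  112 6943]
[246 238  22  23 398]
[ 315  241   38   33 1185]
[ 300  330   76   90 1293]
[245 351  15  69 431]
[264 356  19  34 314]
[259 391  34  29 317]
[  0 403  43  17 485]
[[407, 177], [355, 178], [357, 224], [409, 221]] [[613.0, -376.0], [612.0, -221.0], [475.0, -224.0], [482.0, -378.0]] ((36.80089569091797, 34.51327133178711), (46.49678039550781, 53.813873291015625), 86.18592071533203)
```

View pics/m.png

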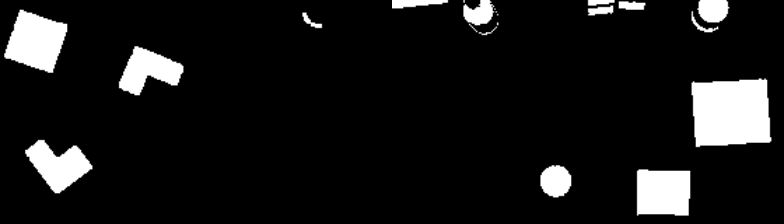

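Dimensions settle the choice. The L at (182,237) has a leg about 60 mm wide, so it is wide_leg; the one at (248,170) has a 50 mm leg, so it is narrow_leg. The larger tray is at (382,200), with its mouth towards the image left. Next I'll get the poses and the clearances around the grasp.

```bash
python3 - <<'E'
from h import *
d=get_image('top')
for n,p,z in [('cartA',(288,115),.1),('cartB',(313,110),.1),('bottle cap',(197,120),.2),('cup',(257,249),.035),('jar',(369,126),.095)]: print(n,ray2plane(d,p,z).round(3))
cv2.imwrite('pics/c2.png',cv2.resize(d['color'][90:190,180:340],None,fx=4,fy=4))
def pose(p,half,yend):
    pass
E
```

```text
cartA [[ 0.784 -0.022]]
cartB [[ 0.798 -0.094]]
bottle cap [[0.747 0.221]]
cup [[0.404 0.072]]
jar [[ 0.751 -0.254]]
```

Request:
carry_out(
  commands=[
    [0.55,0.78,-0.02,0,0,0.3,1],
    [0.55,0.78,-0.02,0,0,0.487,1],
    [0.55,0.78,-0.02,0,0,0.487,1],
    [0.55,0.78,-0.02,0,0,0.487,1],
    [0.55,0.78,-0.02,0,0,0.487,1],
    [0.55,0.78,-0.02,0,0,0.487,1],
    [0.55,0.78,-0.02,0,0,0.487,1],
    [0.55,0.78,-0.02,0,0,0.487,1],
    [0.55,0.78,-0.02,0,0,0.487,1],
    [0.55,0.78,-0.02,0,0,0.487,1],
  ],
)

```text
clock: 1.3
eef_pos: [0.5025, -0.0963, 0.3945]
tool_rot: [3.141, -0.001, -0.407]
contact_force: [-0.3, 0.0, 0.3]
finger_gap: 0.0927
```

Request:
carry_out(
  commands=[
    [0.17,0.22,-0.1,0,0,0,1],
    [0.17,0.22,-0.1,0,0,0,1],
    [0.17,0.22,-0.1,0,0,0,1],
    [0.17,0.22,-0.1,0,0,0,1],
    [0.17,0.22,-0.1,0,0,0,1],
    [0.17,0.22,-0.1,0,0,0,1],
    [0.17,0.22,-0.1,0,0,0,1],
  ],
)

```text
clock: 2.0
eef_pos: [0.6289, 0.0664, 0.3192]
tool_rot: [3.141, 0.001, -0.406]
contact_force: [-0.5, 0.3, -0.4]
finger_gap: 0.0929
```

```bash
cat >> h.py <<'E'
from scipy.spatial.transform import Rotation as Ro
def wrist():
    s=ctrl.get_state(); d=get_image('wrist')
    T=np.eye(4); T[:3,:3]=Ro.from_euler('xyz',s['tool_rot']).as_matrix(); T[:3,3]=s['eef_pos']
    d['cam_to_world']=T@np.array(d['mount']); return s,d
E
python3 - <<'E'
from h import *
s,d=wrist(); cv2.imwrite('pics/w1.png',d['color']); print(s['clock'],s['eef_pos'],s['tool_rot'])
m=woodmask(d['color']); cv2.imwrite('pics/w1m.png',m)
for k in cv2.findContours(m,cv2.RETR_EXTERNAL,cv2.CHAIN_APPROX_NONE)[0]:
    if cv2.contourArea(k)<3000: continue
    p=cv2.approxPolyDP(k,8,True)[:,0]; w=ray2plane(d,p,0.012)*1000
    print(p.tolist(),w.round(1).tolist(),np.linalg.norm(w-np.roll(w,-1,0),axis=1).round(1))
E
```

```text
2.0 [0.6288989  0.0663619  0.31915709] [ 3.14057437e+00  6.77530205e-04 -4.06249572e-01]
[[128, 388], [559, 391], [559, 362], [414, 369], [389, 333], [157, 334]] [[404.0, -55.1], [832.6, -243.8], [839.6, -206.4], [696.0, -154.2], [685.3, -101.8], [465.1, -8.4]] [468.3  38.  152.8  53.5 239.2  76.9]
[[0, 0], [0, 267], [90, 267], [98, 297], [108, 297], [162, 249], [188, 244], [181, 298], [370, 297], [357, 267], [368, 261], [360, 246], [372, 244], [451, 298], [457, 266], [428, 209], [477, 184], [559, 202], [559, 0], [361, 0], [336, 13], [309, 0]] [[496.6, 307.7], [360.8, 117.7], [441.2, 83.1], [431.4, 52.2], [440.5, 48.2], [514.3, 71.9], [539.5, 66.6], [506.9, 18.5], [680.7, -55.1], [679.6, -19.4], [691.5, -17.7], [689.5, -0.1], [700.7, -2.7], [754.6, -88.1], [769.2, -56.8], [759.5, 9.3], [807.0, 14.3], [872.2, -31.9], [903.1, 132.8], [759.1, 194.8], [737.7, 194.0], [721.3, 211.0]] [233.5  87.5  32.5  10.   77.5  25.7  58.1 188.7  35.7  12.   17.7  11.5
 101.   34.5  66.9  47.8  80.  167.6 156.7  21.4  23.6 244.6]
```

View pics/w1.png

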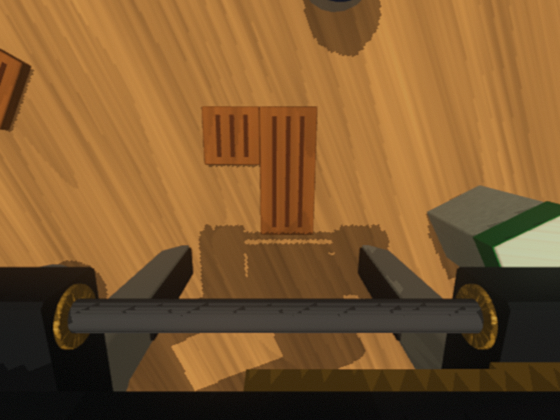

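View pics/c2.png

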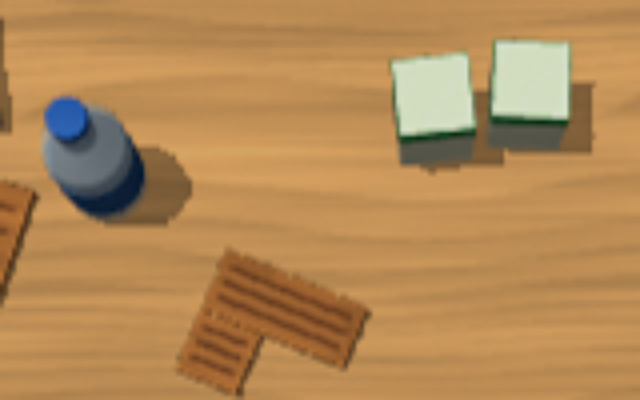

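```bash
cat >> h.py <<'E'
NL=np.array([[-50,58],[50,58],[50,-58],[0,-58],[0,8],[-50,8]])/1000.
WL=np.array([[-48.5,58],[-.5,58],[-.5,4],[48.5,4],[48.5,-58],[-48.5,-58]])/1000.
def fit(L,w):
    a=L-L.mean(0);b=w-w.mean(0)
    t=np.arctan2((a[:,0]*b[:,1]-a[:,1]*b[:,0]).sum(),(a*b).sum())
    R=np.array([[np.cos(t),-np.sin(t)],[np.sin(t),np.cos(t)]]); o=w.mean(0)-R@L.mean(0)
    return t,o,(w-(L@R.T+o))*1000,R
def refine(d,p,win=5):
    g=cv2.cvtColor(d['color'],cv2.COLOR_BGR2GRAY)
    return cv2.cornerSubPix(g,np.float32(p).reshape(-1,1,2),(win,win),(-1,-1),(3,50,.01)).reshape(-1,2)
E
python3 - <<'E'
from h import *
s,d=wrist(); cv2.imwrite('pics/c3.png',cv2.resize(d['color'][90:250,185:335],None,fx=3.7,fy=3.7,interpolation=cv2.INTER_CUBIC))
p=[(203,107),(316.5,107),(314.5,232),(261,232),(260,163),(205,163)]
t,o,r,R=fit(NL,ray2plane(d,p,.012)); print(np.degrees(t),o,r.round(1))
print('grasp',o+R@[.025,-.022])
d=get_image('top')
p=np.array([[225, 178],[236, 153], [270, 167],[266, 180],[245, 173], [239, 187]])
t,o,r,R=fit(NL,ray2plane(d,p,.012)); print('top',np.degrees(t),o,r.round(1))
E
```

```text
-23.14728022225331 [0.63090967 0.10086715] [[ 0.6 -2.3]
 [-2.  -1.5]
 [ 0.7  1.3]
 [ 0.3  1.7]
 [-0.2  0.5]
 [ 0.6  0.3]]
grasp [0.645249   0.07081081]
top -24.11136257702273 [0.63044783 0.09907981] [[ 8.6 -5.5]
 [-7.4  2.1]
 [-3.5  6.3]
 [ 3.  -1.8]
 [-2.2  0.6]
 [ 1.5 -1.6]]
```

View pics/c3.png

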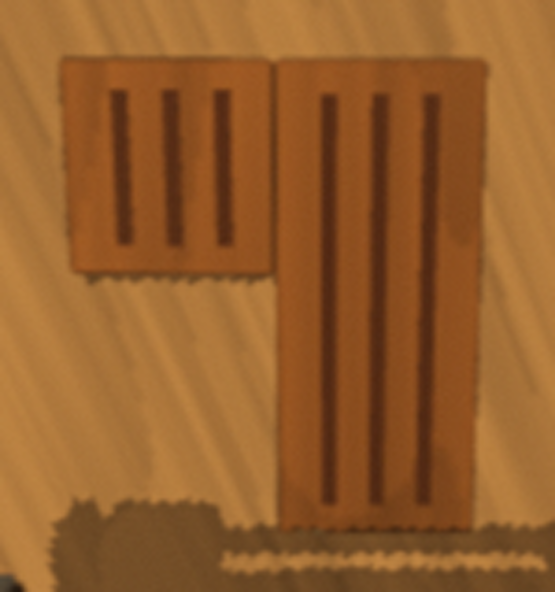

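Request:
carry_out(
  commands=[
    [0.022,0.006,-0.06,0,0,0,1],
    [0.022,0.006,-0.11,0,0,0,1],
    [0.022,0.006,-0.13,0,0,0,1],
    [0.022,0.006,-0.13,0,0,0,1],
  ],
)

```text
clock: 2.55
eef_pos: [0.6445, 0.0702, 0.22]
tool_rot: [3.14, 0.004, -0.408]
contact_force: [-0.4, 0.5, -0.0]
finger_gap: 0.0926
```

```bash
python3 - <<'E'
from h import *
s,d=wrist(); cv2.imwrite('pics/w2.png',d['color']); print(s['clock'],s['eef_pos'],s['tool_rot'])
E
```

```text
2.55 [0.64445353 0.07015684 0.2199643 ] [ 3.13984076  0.00448454 -0.40839887]
```

View pics/w2.png

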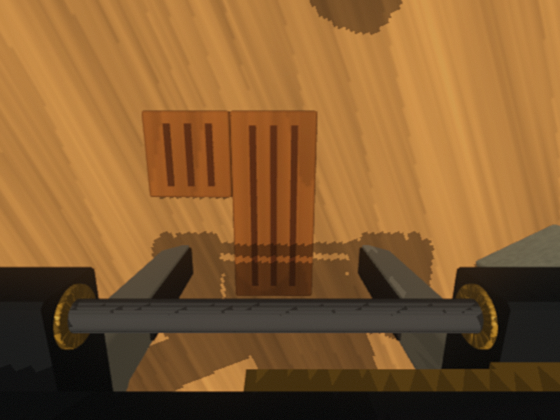

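The fingers at about 190 and 360 px straddle the foot, which spans 235–315 px and is centred. Now I'll lower and grip.

Request:
carry_out(
  commands=[
    [0,0,-0.025,0,0,0,1],
    [0,0,-0.04,0,0,0,1],
    [0,0,-0.04,0,0,0,1],
  ],
)

```text
clock: 2.9
eef_pos: [0.6454, 0.071, 0.1919]
tool_rot: [3.141, 0.001, -0.407]
contact_force: [-0.7, -1.2, -0.5]
finger_gap: 0.0927
```

Request:
carry_out(
  commands=[
    [0,0,0,0,0,0,0.4],
    [0,0,0,0,0,0,0.4],
    [0,0,0,0,0,0,0.4],
    [0,0,0,0,0,0,0.4],
    [0,0,0,0,0,0,0.4],
    [0,0,0,0,0,0,0.4],
  ],
  newtons=25,
)

```text
clock: 3.5
eef_pos: [0.6455, 0.0713, 0.1919]
tool_rot: [3.141, 0.0, -0.407]
contact_force: [0.0, -0.3, 3.9]
finger_gap: 0.0497
```

Request:
carry_out(
  commands=[
    [0,0,0,0,0,0,0.7],
    [0,0,-0.004,0,0,0,0.7],
    [0,0,-0.004,0,0,0,0.4],
    [0,0,-0.004,0,0,0,0.4],
    [0,0,-0.004,0,0,0,0.4],
    [0,0,-0.004,0,0,0,0.4],
  ],
  newtons=25,
)

```text
clock: 4.1
eef_pos: [0.6456, 0.0712, 0.1886]
tool_rot: [3.142, 0.0, -0.407]
contact_force: [0.7, -0.1, -0.9]
finger_gap: 0.0497
```

Gripped at 49.7 mm. The arm is clear of the tray now, so I'll measure the tray from the top and scene views before lifting.

```bash
python3 - <<'E'
from h import *
d=get_image('top'); cv2.imwrite('pics/t3.png',cv2.resize(d['color'][165:235,340:425],None,fx=8,fy=8,interpolation=cv2.INTER_CUBIC))
e=get_image('scene'); cv2.imwrite('pics/s3.png',cv2.resize(e['color'][135:200,180:265],None,fx=8,fy=8,interpolation=cv2.INTER_CUBIC))
E
```

```text
(no output)
```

View pics/t3.png

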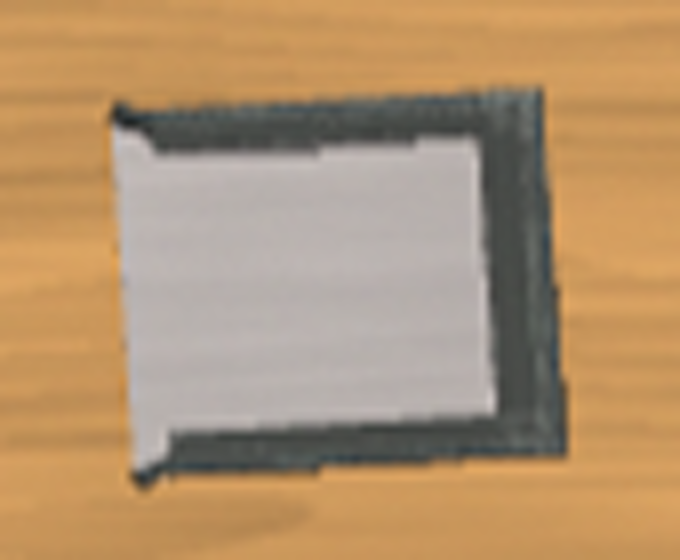

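View pics/s3.png

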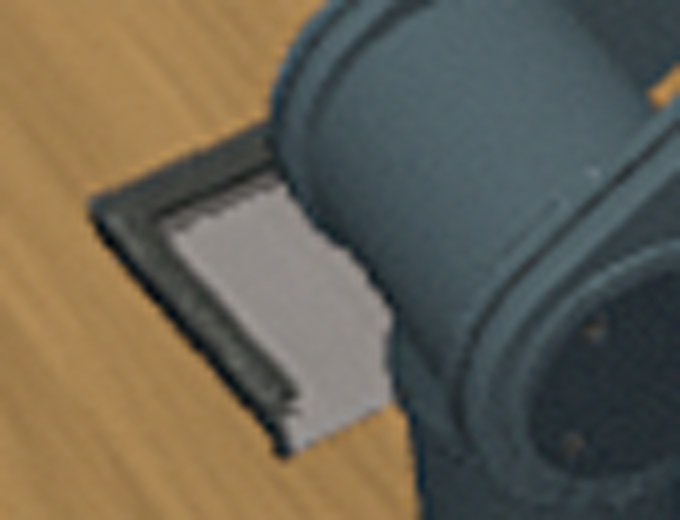

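```bash
python3 - <<'E'
from h import *
d=get_image('top')
f=lambda p:(np.array(p,float)+.5)/8-.5+[340,165]
L=np.array([[134,52.5],[134,-52.5],[12,52.5],[12,-52.5],[158,68.5]])/1e3
p=f([(480,137),(495,413),(155,152),(168,432),(543,90)])
t,o,r,R=fit(L,ray2plane(d,p,.02)); print(np.degrees(t),o,r.round(1).tolist())
w=ray2plane(d,f([(115,105),(145,485)]),.02); print('mouth corners top',w, w.mean(0))
w=ray2plane(d,f([(115,128),(135,465)]),.0); print('floor edge',w, w.mean(0))
E
```

```text
-88.0527343188264 [ 0.54284203 -0.2214504 ] [[-0.5, 0.1], [1.4, 0.8], [-0.7, -0.7], [-0.2, 0.2], [0.0, -0.4]]
mouth corners top [[ 0.61278914 -0.21785706]
 [ 0.47103682 -0.22607193]] [ 0.54191298 -0.22196449]
floor edge [[ 0.60684411 -0.22040664]
 [ 0.47959522 -0.22531034]] [ 0.54321966 -0.22285849]
```

Request:
carry_out(
  commands=[
    [0,0,0.06,0,0,0,0.4],
    [-0.02,-0.03,0.08,0,0,-0.09,0.4],
    [-0.06,-0.09,0.08,0,0,-0.18,0.4],
    [-0.1,-0.15,0.08,0,0,-0.27,0.4],
    [-0.13,-0.21,0.08,0,0,-0.36,0.4],
    [-0.15,-0.26,0.08,0,0,-0.45,0.4],
    [-0.16,-0.3,0.08,0,0,-0.54,0.4],
    [-0.169,-0.306,0.08,0,0,-0.63,0.4],
    [-0.169,-0.306,0.08,0,0,-0.719,0.4],
    [-0.169,-0.306,0.08,0,0,-0.719,0.4],
  ],
)

```text
clock: 5.25
eef_pos: [0.5186, -0.1589, 0.2489]
tool_rot: [-3.142, -0.0, -1.539]
contact_force: [0.9, 0.3, -0.7]
finger_gap: 0.05
```

```bash
python3 - <<'E'
from h import *
s,d=wrist(); cv2.imwrite('pics/w3.png',d['color']); print(s['clock'],s['eef_pos'],s['tool_rot'],s['finger_gap'])
d=get_image('top'); cv2.imwrite('pics/t4.png',d['color'])
E
```

```text
5.25 [ 0.51860108 -0.1588891   0.2488803 ] [-3.14152351e+00 -3.18335757e-05 -1.53892207e+00] 0.05002399556228687
```

View pics/w3.png

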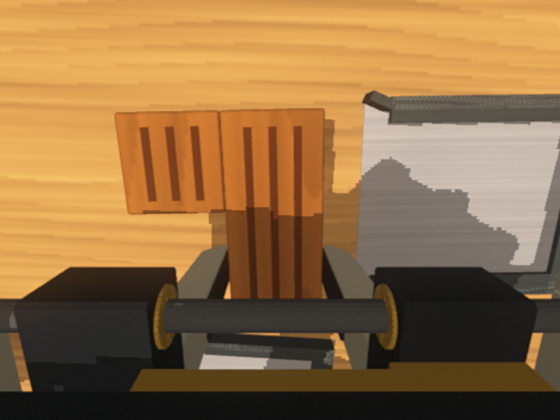

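```bash
python3 - <<'E'
from h import *
s,d=wrist(); cv2.imwrite('pics/c4.png',cv2.resize(d['color'][85:305,110:390],None,fx=2.8,fy=2.8,interpolation=cv2.INTER_CUBIC))
w=ray2plane(d,[(117,113),(323,108),(219.5,110.5),(221,213),(128,213.5)],.0722)
t,o,r,R=fit(NL[[0,1]],w[:2]); print(np.degrees(t),o,r)
t,o,r,R=fit(NL[[0,1,4,5]],w[[0,1,3,4]]); print(np.degrees(t),o,r.round(1).tolist())
tt=np.radians(-88.0);Rt=np.array([[np.cos(tt),-np.sin(tt)],[np.sin(tt),np.cos(tt)]])
print('rest in tray',(Rt.T@(o-[.5428,-.2222])).round(4))
L=np.array([[12,52.5],[0,60.5+5]])/1e3
for l,q in zip([(12,52.5,20),(0,65.5,20),(134,-52.5,20)],[(391,124),(366,100),(548,272)]): print(l, ((Rt.T@(ray2plane(d,[q],l[2]/1e3)[0]-[.5428,-.2222]))*1000).round(1))
E
```

```text
-86.4954184235999 [ 0.53973173 -0.1342215 ] [[ 0.10954667 -1.78872487]
 [-0.10954667  1.78872487]]
-87.17714633932621 [ 0.54003912 -0.13318578] [[-0.8, -2.2], [0.1, 1.5], [0.1, 1.8], [0.5, -1.1]]
rest in tray [-0.0891  0.0003]
(12, 52.5, 20) [ 9.3 53.5]
(0, 65.5, 20) [-7.6 67.7]
(134, -52.5, 20) [130.1 -47.1]
```

View pics/c4.png

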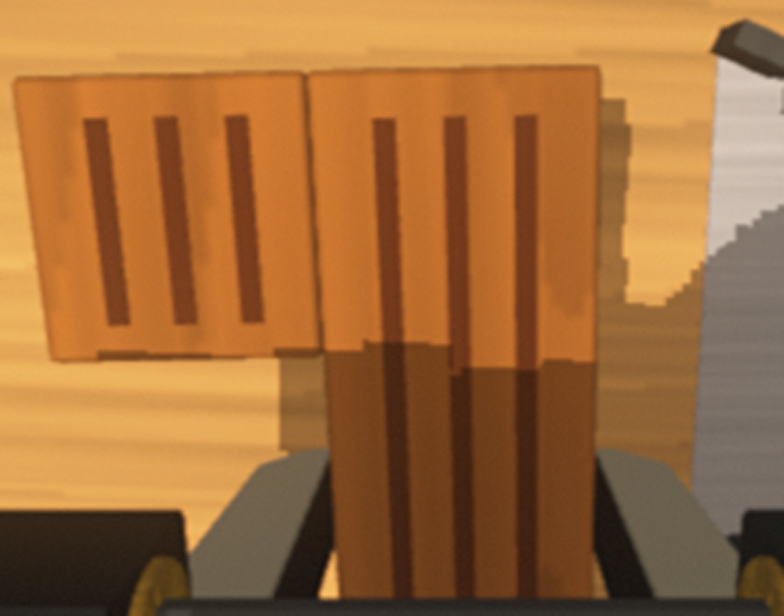

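Request:
carry_out(
  commands=[
    [0,0,-0.06,0,0,0.0,0.4],
    [0,0,-0.08,0,0,0,0.4],
    [0,0,-0.08,0,0,0,0.4],
    [0.001,-0.02,-0.08,0,0,0,0.4],
    [0.001,-0.04,-0.08,0,0,0,0.4],
    [0.002,-0.055,-0.08,0,0,0,0.4],
    [0.002,-0.065,-0.08,0,0,0,0.4],
    [0.003,-0.075,-0.08,0,0,0,0.4],
    [0.003,-0.08,-0.08,0,0,0,0.4],
    [0.003,-0.08,-0.08,0,0,0,0.4],
  ],
)

```text
clock: 6.4
eef_pos: [0.5211, -0.2189, 0.1888]
tool_rot: [-3.142, -0.0, -1.537]
contact_force: [-0.7, -0.3, -1.1]
finger_gap: 0.0495
```

```bash
python3 - <<'E'
from h import *
s,d=wrist(); cv2.imwrite('pics/w4.png',d['color']); print(s['clock'],s['eef_pos'],s['tool_rot'],s['contact_force'])
E
```

```text
6.4 [ 0.5211201  -0.21889065  0.1887656 ] [-3.14152733e+00 -7.84589496e-05 -1.53706925e+00] [-0.66365039 -0.29566321 -1.05001201]
```

View pics/w4.png

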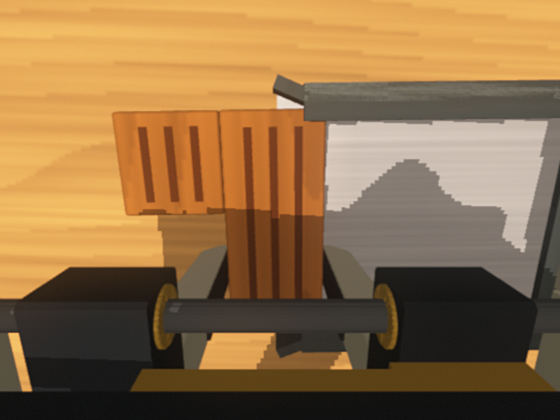

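Request:
carry_out(
  commands=[
    [0,-0.014,0,0,0,0,0.4],
    [0.001,-0.028,0,0,0,0,0.4],
    [0.001,-0.042,0,0,0,0,0.4],
    [0.002,-0.056,0,0,0,0,0.4],
    [0.002,-0.07,0,0,0,0,0.4],
    [0.003,-0.084,0,0,0,0,0.4],
    [0.003,-0.096,0,0,0,0,0.4],
    [0.004,-0.106,0,0,0,0,0.4],
    [0.004,-0.108,0,0,0,0,0.4],
    [0.004,-0.108,0,0,0,0,0.4],
  ],
)

```text
clock: 7.45
eef_pos: [0.5241, -0.2995, 0.1887]
tool_rot: [3.141, 0.0, -1.537]
contact_force: [-0.2, 0.3, -1.6]
finger_gap: 0.0496
```

```bash
python3 - <<'E'
from h import *
s,d=wrist(); cv2.imwrite('pics/w5.png',d['color']); print(s['clock'],s['eef_pos'],s['tool_rot'],s['contact_force'])
E
```

```text
7.45 [ 0.52410194 -0.2994916   0.1886686 ] [ 3.14143985e+00  2.33847096e-04 -1.53682880e+00] [-0.22123748  0.31369745 -1.56349347]
```

View pics/w5.png

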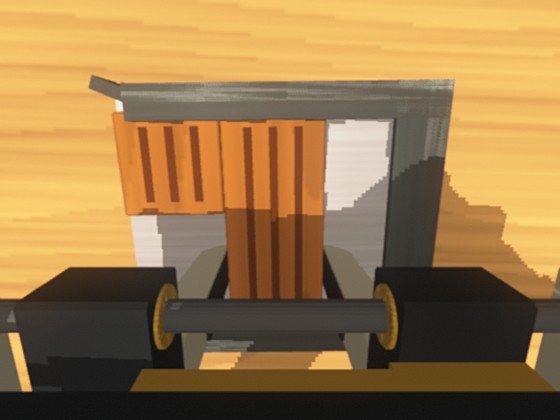

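Request:
carry_out(
  commands=[
    [0,0,0,0,0,0,0.65],
    [0,0,0,0,0,0,0.65],
    [0,0,0.03,0,0,0,0.65],
    [0,0,0.055,0,0,0,0.65],
    [0.02,0.06,0.06,0,0,0,0],
    [0.047,0.12,0.06,0,0,0,0],
    [0.047,0.134,0.06,0,0,0,0],
    [0.047,0.134,0.06,0,0,0,0],
    [0.047,0.134,0.04,0,0,0,0],
    [0.047,0.134,0.04,0,0,0,0],
  ],
)

```text
clock: 8.5
eef_pos: [0.5585, -0.1995, 0.2173]
tool_rot: [3.139, 0.001, -1.537]
contact_force: [-0.3, -0.2, -0.6]
finger_gap: 0.0169
```

```bash
python3 - <<'E'
from h import *
s,d=wrist(); cv2.imwrite('pics/w6.png',d['color']); print(s['clock'],s['eef_pos'],s['tool_rot'],s['contact_force'],s['finger_gap'])
E
```

```text
8.5 [ 0.55845595 -0.19952001  0.21732864] [ 3.13891262e+00  1.01311264e-03 -1.53687898e+00] [-0.34782973 -0.15206358 -0.62830944] 0.01686552926481005
```

View pics/w6.png

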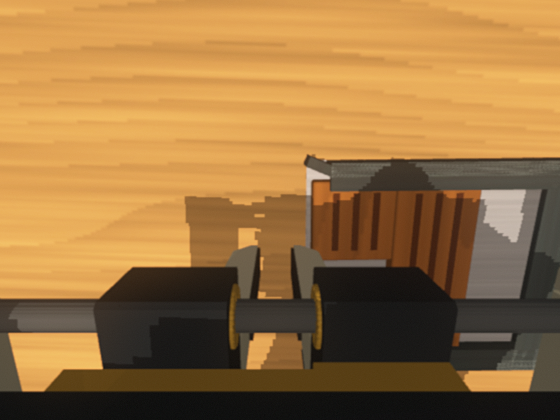

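Request:
carry_out(
  commands=[
    [0,0,-0.02,0,0,0,0],
    [0,0,-0.036,0,0,0,0],
    [0,0,-0.036,0,0,0,0],
    [0,0,-0.036,0,0,0,0],
    [0,-0.008,-0.036,0,0,0,0],
    [0.001,-0.018,-0.036,0,0,0,0],
    [0.001,-0.028,-0.036,0,0,0,0],
    [0.001,-0.038,-0.036,0,0,0,0],
    [0.002,-0.048,-0.036,0,0,0,0],
    [0.002,-0.055,-0.036,0,0,0,0],
  ],
)

```text
clock: 9.55
eef_pos: [0.5611, -0.2408, 0.1922]
tool_rot: [-3.141, -0.0, -1.537]
contact_force: [0.5, 2.4, 4.5]
finger_gap: 0.0005
```

```bash
python3 - <<'E'
from h import *
s,d=wrist(); cv2.imwrite('pics/w7.png',d['color']); print(s['clock'],s['eef_pos'],s['tool_rot'],s['contact_force'],s['finger_gap'])
E
```

```text
9.55 [ 0.56112693 -0.24077352  0.1921784 ] [-3.14081997e+00 -3.75441380e-05 -1.53690893e+00] [0.53501852 2.42358334 4.50614966] 0.00045960921417043457
```

View pics/w7.png

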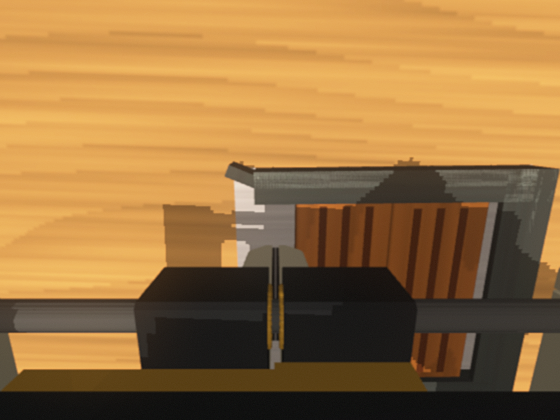

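Request:
carry_out(
  commands=[
    [0,-0.003,0.001,0,0,0,0],
    [0,-0.006,0.001,0,0,0,0],
    [0,-0.009,0.001,0,0,0,0],
    [0,-0.011,0.001,0,0,0,0],
    [0,-0.011,0.001,0,0,0,0],
  ],
)

```text
clock: 10.1
eef_pos: [0.5609, -0.2485, 0.1924]
tool_rot: [3.141, -0.0, -1.536]
contact_force: [-0.1, 1.0, 0.9]
finger_gap: 0.0004
```

Request:
carry_out(
  commands=[
    [0,-0.0015,0,0,0,0,0],
    [0,-0.003,0,0,0,0,0],
    [0,-0.0045,0,0,0,0,0],
    [0,-0.0045,0,0,0,0,0],
  ],
)

```text
clock: 10.5
eef_pos: [0.5609, -0.2519, 0.1925]
tool_rot: [3.141, -0.0, -1.536]
contact_force: [0.2, 0.9, 0.1]
finger_gap: 0.0007
```

Request:
carry_out(
  commands=[
    [0,-0.0015,0,0,0,0,0],
    [0,-0.003,0,0,0,0,0],
    [0,-0.003,0,0,0,0,0],
  ],
)

```text
clock: 10.8
eef_pos: [0.5609, -0.2541, 0.1925]
tool_rot: [3.142, -0.0, -1.537]
contact_force: [-0.3, 0.6, 0.0]
finger_gap: 0.0002
```

```bash
python3 - <<'E'
from h import *
s,d=wrist(); cv2.imwrite('pics/w8.png',d['color']); print(s['clock'],s['eef_pos'],s['tool_rot'],s['contact_force'],s['finger_gap'])
E
```

```text
10.8 [ 0.56088855 -0.25412755  0.19249256] [ 3.14154965e+00 -1.54973597e-04 -1.53650322e+00] [-0.27496432  0.60617241  0.00624363] 0.000202929097332432
```

View pics/w8.png

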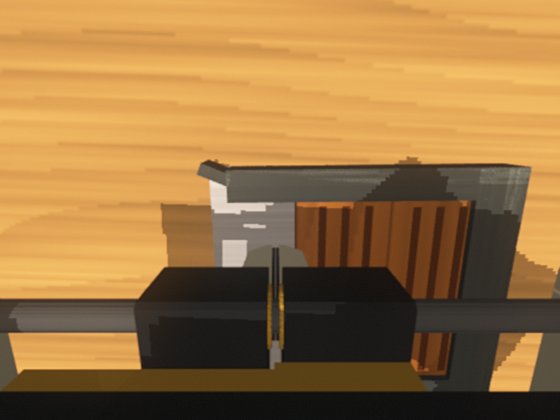

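Request:
carry_out(
  commands=[
    [0,-0.001,0,0,0,0,0],
    [0,-0.002,0,0,0,0,0],
    [0,-0.002,0,0,0,0,0],
  ],
)

```text
clock: 11.15
eef_pos: [0.5609, -0.2555, 0.1925]
tool_rot: [-3.142, -0.0, -1.536]
contact_force: [0.5, 1.2, 0.1]
finger_gap: 0.0008
```

Request:
carry_out(
  commands=[
    [0,-0.001,0,0,0,0,0],
    [0,-0.002,0,0,0,0,0],
    [0,-0.002,0,0,0,0,0],
  ],
)

```text
clock: 11.45
eef_pos: [0.5609, -0.2565, 0.1925]
tool_rot: [3.141, 0.001, -1.537]
contact_force: [0.9, 3.5, 1.0]
finger_gap: 0.0006
```

Request:
carry_out(
  commands=[
    [0,-0.001,0,0,0,0,0],
    [0,-0.002,0,0,0,0,0],
    [0,-0.002,0,0,0,0,0],
  ],
)

```text
clock: 11.75
eef_pos: [0.561, -0.2569, 0.1924]
tool_rot: [3.141, 0.003, -1.537]
contact_force: [2.7, 8.9, 2.6]
finger_gap: 0.0004
```

```bash
python3 - <<'E'
from h import *
s,d=wrist(); cv2.imwrite('pics/w9.png',cv2.resize(d['color'][150:390,180:560],None,fx=2,fy=2,interpolation=cv2.INTER_CUBIC)); print(s['clock'],s['eef_pos'],s['contact_force'])
d=get_image('top'); cv2.imwrite('pics/t9.png',cv2.resize(d['color'][165:235,340:425],None,fx=8,fy=8,interpolation=cv2.INTER_CUBIC))
E
```

```text
11.75 [ 0.56096356 -0.25694368  0.1923706 ] [2.66197183 8.87198957 2.60530899]
```

View pics/w9.png

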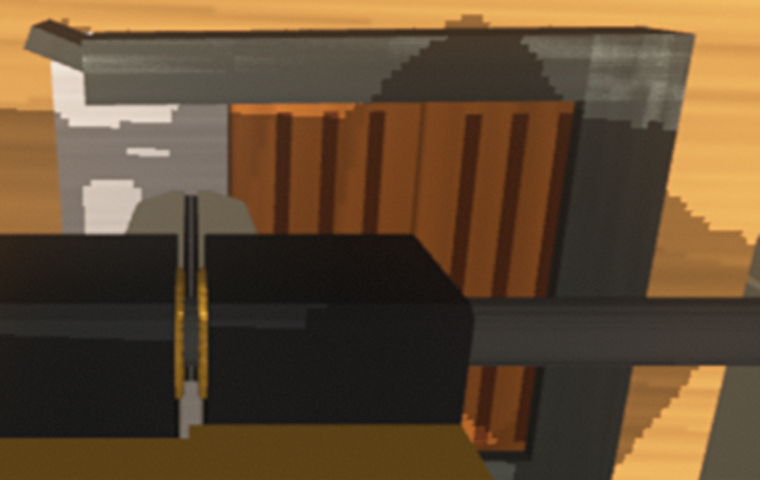

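View pics/t9.png

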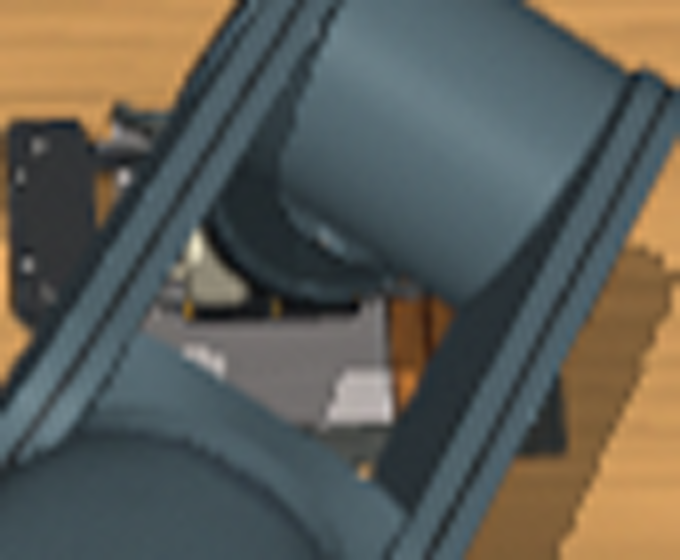

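Request:
carry_out(
  commands=[
    [0,0.01,0,0,0,0,0],
    [0,0.01,0.05,0,0,0,0],
    [-0.03,0,0.12,0,0,0,0.5],
    [-0.07,-0.03,0.18,0,0,0,0.5],
    [-0.07,-0.04,0.21,0,0,0,1],
    [-0.07,-0.04,0.21,0,0,0,1],
    [-0.07,-0.04,0.21,0,0,0,1],
  ],
)

```text
clock: 12.55
eef_pos: [0.5082, -0.289, 0.3509]
tool_rot: [-3.14, -0.002, -1.538]
contact_force: [0.2, -0.3, -0.6]
finger_gap: 0.0359
```

```bash
python3 - <<'E'
from h import *
s,d=wrist(); cv2.imwrite('pics/w10.png',d['color']); print(s['clock'],s['eef_pos'],s['tool_rot'],s['contact_force'])
E
```

```text
12.55 [ 0.50815754 -0.28899248  0.35090935] [-3.14001181e+00 -2.29841897e-03 -1.53756778e+00] [ 0.15311847 -0.31314375 -0.61961953]
```

View pics/w10.png

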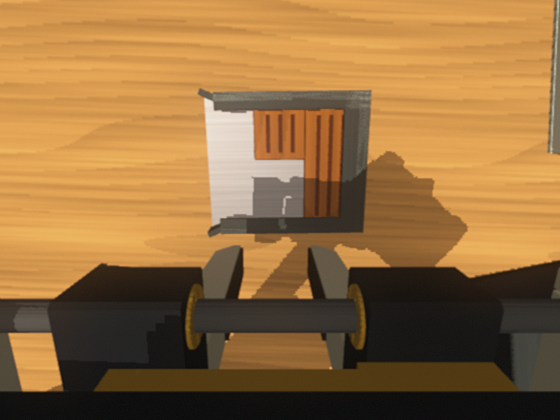

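```bash
python3 - <<'E'
from h import *
s,d=wrist(); cv2.imwrite('pics/w10c.png',cv2.resize(d['color'][82:242,190:380],None,fx=4,fy=4,interpolation=cv2.INTER_CUBIC))
E
```

```text
(no output)
```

View pics/w10c.png

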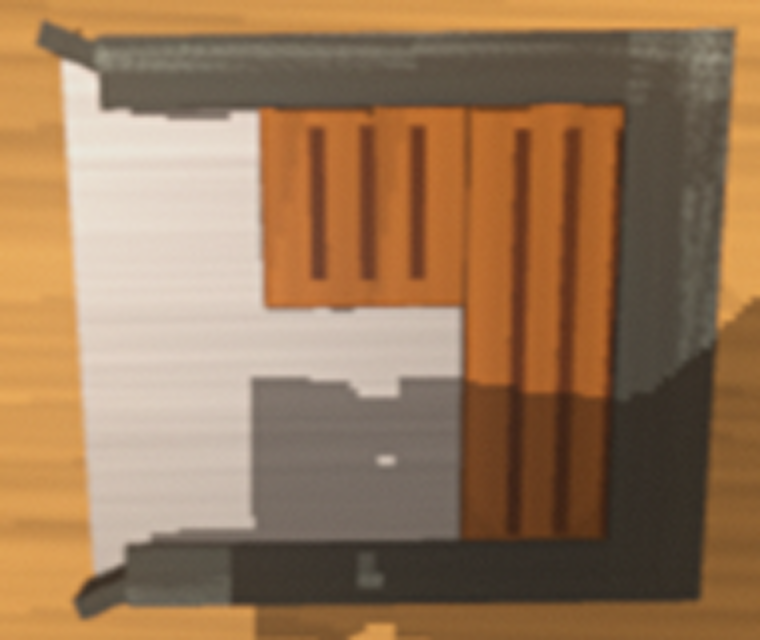

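```bash
python3 - <<'E'
from h import *
s,d=wrist()
g=lambda p:(np.array(p,float)+.5)/4-.5+[190,82]
L=np.array([[134,52.5],[134,-52.5],[12,52.5],[12,-52.5]])/1e3
t,o,r,R=fit(L,ray2plane(d,g([(624,106),(606,540),(102,108),(128,545)]),.02)); print('tray',np.degrees(t),o,r.round(1).tolist())
w=ray2plane(d,g([(64,80),(93,560)]),0.0); print('mouth floor',(w-o)@R*1e3)
n=ray2plane(d,g([(260,110),(266,305),(463,307),(461,538),(466,110)]),.012); q=(n-o)@R*1e3
print('narrow',q.round(1).tolist(), 'expect',[(48,),(48,8),(98,8),(98,)])
v=q[4]-q[3]; print('rot deg',np.degrees(np.arctan2(-v[0],v[1])))
E
```

```text
tray -87.4437187660178 [ 0.54362957 -0.21999293] [[-1.1, 1.1], [0.7, 1.0], [-0.2, -0.8], [0.6, -1.3]]
mouth floor [[  0.29178646  60.20792812]
 [  0.11861293 -61.43867893]]
narrow [[48.6, 52.0], [48.9, 6.5], [97.2, 5.5], [97.5, -53.1], [97.3, 51.5]] expect [(48,), (48, 8), (98, 8), (98,)]
rot deg 0.13048577545504053
```

Request:
carry_out(
  commands=[
    [0,0.06,0,0,0,0.05,1],
    [0,0.12,0,0,0,0.1,1],
    [-0.01,0.19,0,0,0,0.15,1],
    [-0.02,0.25,0,0,0,0.2,1],
    [-0.03,0.32,0,0,0,0.25,1],
    [-0.04,0.38,0,0,0,0.3,1],
    [-0.05,0.45,0,0,0,0.34,1],
    [-0.06,0.51,0,0,0,0.367,1],
    [-0.061,0.58,-0.02,0,0,0.367,1],
    [-0.061,0.64,-0.04,0,0,0.367,1],
  ],
)

```text
clock: 13.7
eef_pos: [0.4617, 0.1921, 0.3196]
tool_rot: [3.141, 0.0, -0.959]
contact_force: [1.1, -0.6, -0.1]
finger_gap: 0.0928
```

Request:
carry_out(
  commands=[
    [0,0.06,0,0,0,0,1],
    [0,0.12,0,0,0,0,1],
    [0,0.18,0,0,0,0,1],
    [0,0.18,0,0,0,0,1],
    [0,0.18,0,0,0,0,1],
  ],
)

```text
clock: 14.2
eef_pos: [0.4617, 0.3258, 0.3187]
tool_rot: [3.138, 0.0, -0.956]
contact_force: [-0.5, 0.4, 0.1]
finger_gap: 0.0929
```

```bash
python3 - <<'E'
from h import *
s,d=wrist(); cv2.imwrite('pics/w11.png',d['color']); print(s['clock'],s['eef_pos'],s['tool_rot'],s['contact_force'])
E
```

```text
14.2 [0.46169367 0.32580123 0.31874985] [ 3.13807546e+00  2.26795802e-04 -9.56446820e-01] [-0.50326779  0.42564999  0.12293148]
```

View pics/w11.png

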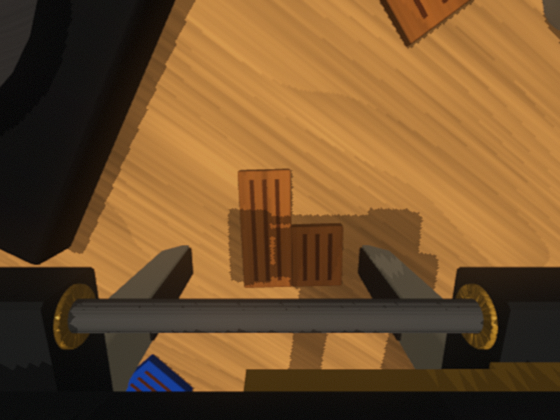

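```bash
python3 - <<'E'
from h import *
s,d=wrist(); cv2.imwrite('pics/w11c.png',cv2.resize(d['color'][155:300,225:360],None,fx=4,fy=4,interpolation=cv2.INTER_CUBIC))
p=[(238,171),(291,169),(291.5,224.5),(342,224),(342,285),(245,286)]
t,o,r,R=fit(WL,ray2plane(d,p,.012)); print(np.degrees(t),o,r.round(1).tolist(),'grasp',o+R@[-.0245,.025])
E
```

```text
-53.25904756197555 [0.45481245 0.29849732] [[-0.7, -1.4], [-0.6, -0.8], [0.9, 0.8], [-0.8, 1.6], [-0.5, -0.1], [1.5, -0.1]] grasp [0.4601903 0.3330853]
```

View pics/w11c.png

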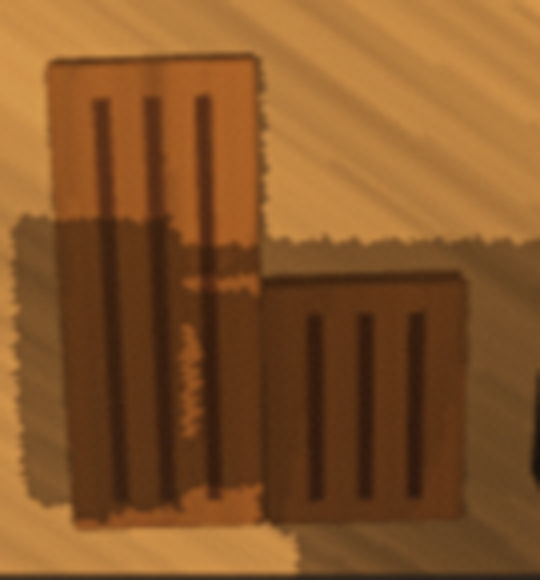

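Request:
carry_out(
  commands=[
    [-0.002,0.009,-0.06,0,0,0.017,1],
    [-0.002,0.009,-0.12,0,0,0.017,1],
    [-0.002,0.009,-0.14,0,0,0.017,1],
    [-0.002,0.009,-0.14,0,0,0.017,1],
    [-0.002,0.009,-0.14,0,0,0.017,1],
  ],
)

```text
clock: 14.8
eef_pos: [0.4618, 0.3304, 0.216]
tool_rot: [3.141, -0.0, -0.935]
contact_force: [0.3, -0.1, 0.4]
finger_gap: 0.0932
```

```bash
python3 - <<'E'
from h import *
s,d=wrist(); cv2.imwrite('pics/w12.png',d['color']); print(s['clock'],s['eef_pos'],s['tool_rot'],s['contact_force'])
E
```

```text
14.8 [0.46175223 0.33041157 0.21602795] [ 3.14146364e+00 -1.12852646e-04 -9.34927018e-01] [ 0.30803051 -0.06766468  0.36334594]
```

View pics/w12.png

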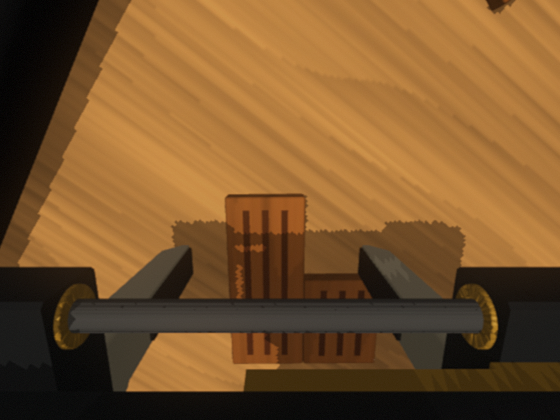

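Request:
carry_out(
  commands=[
    [-0.002,0.004,-0.018,0,0,0,1],
    [-0.002,0.004,-0.036,0,0,0,1],
    [-0.002,0.004,-0.036,0,0,0,1],
    [-0.002,0.004,-0.036,0,0,0,0.35],
    [-0.002,0.004,-0.036,0,0,0,0.35],
    [-0.002,0.004,-0.036,0,0,0,0.35],
    [-0.002,0.004,-0.036,0,0,0,0.35],
    [-0.002,0.004,-0.036,0,0,0,0.35],
    [-0.002,0.004,-0.036,0,0,0,0.35],
  ],
  newtons=25,
)

```text
clock: 15.75
eef_pos: [0.4597, 0.3344, 0.1888]
tool_rot: [-3.141, -0.0, -0.933]
contact_force: [0.7, 0.6, -0.4]
finger_gap: 0.0495
```

Request:
carry_out(
  commands=[
    [0,0,0.05,0,0,0,0.35],
    [0,-0.01,0.08,0,0,-0.06,0.35],
    [0.02,-0.06,0.08,0,0,-0.12,0.35],
    [0.04,-0.12,0.08,0,0,-0.18,0.35],
    [0.06,-0.18,0.08,0,0,-0.24,0.35],
    [0.07,-0.24,0.08,0,0,-0.3,0.35],
    [0.09,-0.3,0.08,0,0,-0.35,0.35],
    [0.1,-0.36,0.08,0,0,-0.382,0.35],
    [0.11,-0.42,0.08,0,0,-0.382,0.35],
    [0.12,-0.48,0.08,0,0,-0.382,0.35],
  ],
)

```text
clock: 16.75
eef_pos: [0.5497, -0.0275, 0.2487]
tool_rot: [-3.141, 0.0, -1.533]
contact_force: [0.8, 0.1, -1.3]
finger_gap: 0.0476
```

Request:
carry_out(
  commands=[
    [0.01,-0.05,0,0,0,0,0.35],
    [0.018,-0.1,0,0,0,0,0.35],
    [0.018,-0.107,0,0,0,0,0.35],
    [0.018,-0.107,0,0,0,0,0.35],
    [0.018,-0.107,0,0,0,0,0.35],
  ],
)

```text
clock: 17.25
eef_pos: [0.5627, -0.105, 0.2484]
tool_rot: [3.141, 0.001, -1.533]
contact_force: [0.4, -0.1, -0.7]
finger_gap: 0.0474
```

```bash
python3 - <<'E'
from h import *
s,d=wrist(); cv2.imwrite('pics/w13.png',d['color']); print(s['clock'],s['eef_pos'],s['tool_rot'],s['contact_force'],s['finger_gap'])
E
```

```text
17.25 [ 0.56273611 -0.10502959  0.24838062] [ 3.14059984e+00  9.54538908e-04 -1.53329141e+00] [ 0.42255299 -0.09694616 -0.74791278] 0.04736343932178318
```

View pics/w13.png

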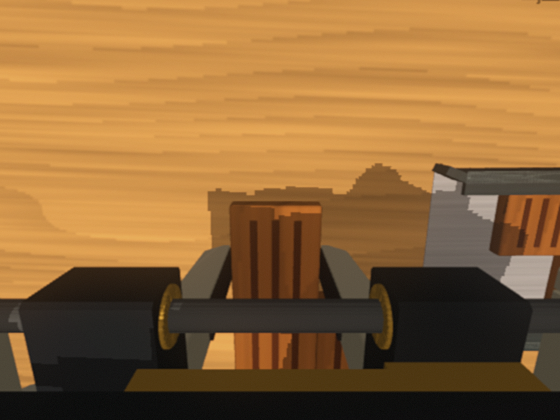

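```bash
python3 - <<'E'
from h import *
s,d=wrist(); cv2.imwrite('pics/w13c.png',cv2.resize(d['color'][155:300,220:560],None,fx=2.3,fy=2.3,interpolation=cv2.INTER_CUBIC))
t=np.radians(-87.8);R=np.array([[np.cos(t),-np.sin(t)],[np.sin(t),np.cos(t)]]);o=np.array([.543,-.221])
q=lambda p,z:((ray2plane(d,p,z)-o)@R*1e3).round(1).tolist()
print('rest',q([(231,207),(321,207)],.072),'tray lip 12,52.5',q([(467,194)],.02),'narrow leg 48,8',q([(490,254)],.012),'mouth floor',q([(434,170),(426,262)],0))
E
```

```text
rest [[-136.6, 57.5], [-91.3, 57.5]] tray lip 12,52.5 [[12.8, 54.2]] narrow leg 48,8 [[41.0, 8.6]] mouth floor [[-1.1, 67.8], [1.6, -2.8]]
```

View pics/w13c.png

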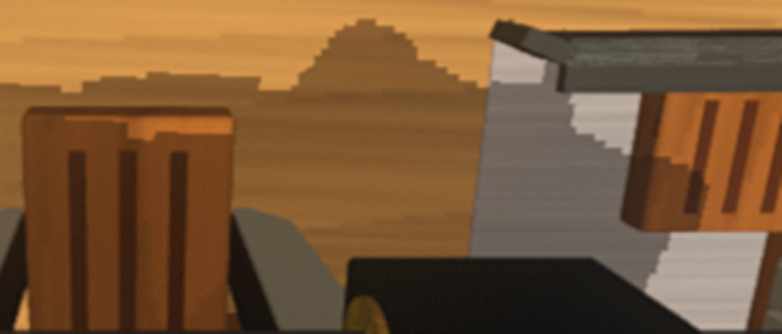

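Request:
carry_out(
  commands=[
    [0.001,0,-0.06,0,0,0,0.35],
    [0.001,0,-0.079,0,0,0,0.35],
    [0.001,0,-0.079,0,0,0,0.35],
    [0.002,-0.02,-0.079,0,0,0,0.35],
    [0.002,-0.04,-0.079,0,0,0,0.35],
    [0.003,-0.055,-0.079,0,0,0,0.35],
    [0.003,-0.065,-0.079,0,0,0,0.35],
    [0.004,-0.075,-0.079,0,0,0,0.35],
    [0.004,-0.08,-0.079,0,0,0,0.35],
    [0.004,-0.08,-0.079,0,0,0,0.35],
  ],
)

```text
clock: 18.35
eef_pos: [0.5661, -0.1665, 0.1894]
tool_rot: [-3.142, 0.0, -1.534]
contact_force: [-0.4, 0.3, -0.8]
finger_gap: 0.0476
```

```bash
python3 - <<'E'
from h import *
s,d=wrist(); cv2.imwrite('pics/w14.png',d['color']); print(s['clock'],s['eef_pos'],s['tool_rot'],s['contact_force'],s['finger_gap'])
E
```

```text
18.35 [ 0.56610517 -0.16650946  0.18940077] [-3.14156575e+00  6.00069497e-06 -1.53420350e+00] [-0.4004851   0.29463342 -0.78811519] 0.047628290701012946
```

View pics/w14.png

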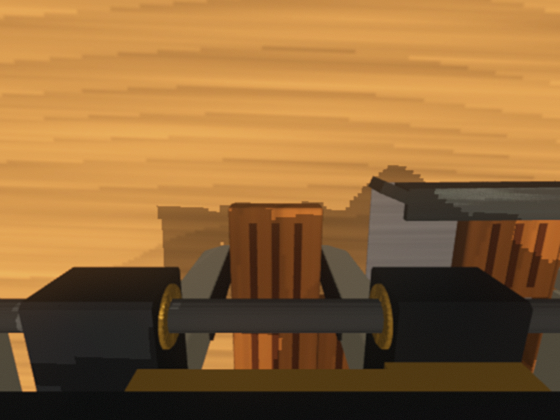

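Request:
carry_out(
  commands=[
    [0,-0.012,0,0,0,0,0.35],
    [0.001,-0.024,0,0,0,0,0.35],
    [0.001,-0.036,0,0,0,0,0.35],
    [0.002,-0.048,0,0,0,0,0.35],
    [0.002,-0.058,0,0,0,0,0.35],
    [0.003,-0.064,0,0,0,0,0.35],
    [0.003,-0.064,0,0,0,0,0.35],
  ],
)

```text
clock: 19.1
eef_pos: [0.5685, -0.2147, 0.1894]
tool_rot: [-3.141, -0.0, -1.534]
contact_force: [0.7, -0.4, -0.8]
finger_gap: 0.0479
```

```bash
python3 - <<'E'
from h import *
s,d=wrist(); cv2.imwrite('pics/w15.png',d['color']); print(s['clock'],s['eef_pos'],s['tool_rot'],s['contact_force'],s['finger_gap'])
E
```

```text
19.1 [ 0.5684723  -0.21470164  0.18939686] [-3.14135903e+00 -1.77443830e-04 -1.53420169e+00] [ 0.66887885 -0.37620356 -0.77256128] 0.04793549537494228
```

View pics/w15.png

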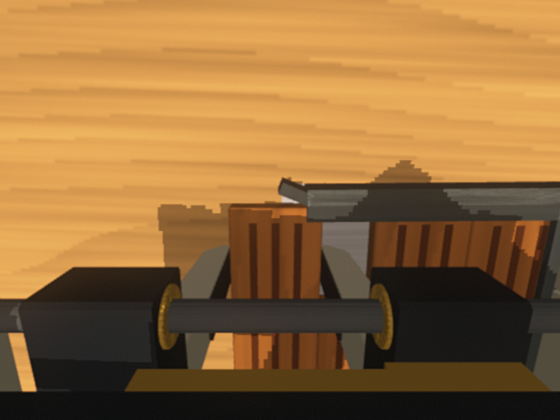

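Request:
carry_out(
  commands=[
    [0,0,0,0,0,0,0.62],
    [0,0,0,0,0,0,0.62],
    [0,0,0.04,0,0,0,0.62],
    [0,0,0.08,0,0,0.06,0.62],
    [-0.01,0.02,0.08,0,0,0.15,0.62],
    [-0.02,0.05,0.08,0,0,0.24,0.7],
    [-0.03,0.08,0.08,0,0,0.33,0.75],
    [-0.043,0.08,0.08,0,0,0.42,0.75],
    [-0.043,0.07,0.08,0,0,0.51,0.75],
    [-0.043,0.065,0.08,0,0,0.6,0.75],
  ],
)

```text
clock: 20.15
eef_pos: [0.536, -0.1647, 0.2498]
tool_rot: [3.142, -0.001, -0.584]
contact_force: [-0.3, 0.2, 0.4]
finger_gap: 0.0698
```

Request:
carry_out(
  commands=[
    [0,0,0,0,0,0.09,0.75],
    [0,0,0,0,0,0.18,0.75],
    [0,0,0,0,0,0.27,0.75],
    [0,0,0,0,0,0.36,0.75],
    [0,0,0,0,0,0.4,0.75],
    [0,0,0,0,0,0.4,0.75],
    [0,0,0,0,0,0.4,0.75],
  ],
)

```text
clock: 20.85
eef_pos: [0.5362, -0.1648, 0.2495]
tool_rot: [3.142, -0.0, 0.036]
contact_force: [0.3, -0.1, -0.1]
finger_gap: 0.0698
```

```bash
python3 - <<'E'
from h import *
s,d=wrist(); cv2.imwrite('pics/w16.png',d['color']); print(s['clock'],s['eef_pos'],s['tool_rot'],s['contact_force'],s['finger_gap'])
d=get_image('top'); cv2.imwrite('pics/t16.png',cv2.resize(d['color'][165:235,340:425],None,fx=7,fy=7,interpolation=cv2.INTER_CUBIC))
E
```

```text
20.85 [ 0.53617086 -0.16484666  0.24953316] [ 3.14152714e+00 -1.63748331e-04  3.60105433e-02] [ 0.32909252 -0.06083439 -0.08230795] 0.06982444945862659
```

View pics/w16.png

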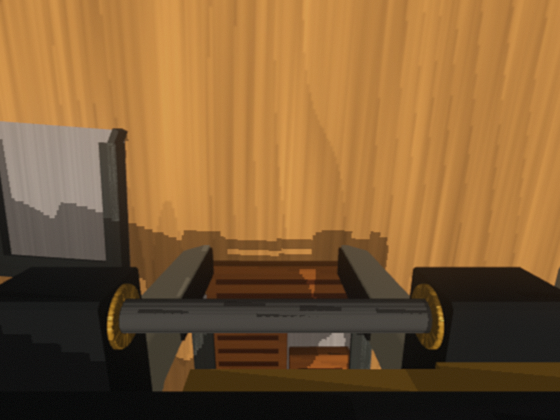

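View pics/t16.png

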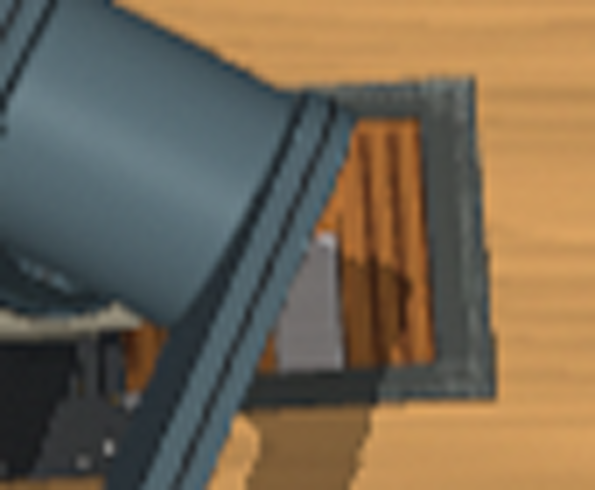

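```bash
python3 - <<'E'
from h import *
s,d=wrist()
t=np.radians(-87.8);R=np.array([[np.cos(t),-np.sin(t)],[np.sin(t),np.cos(t)]]);o=np.array([.543,-.221])
print(((ray2plane(d,[(215,263),(276,263),(338,263)],.012)-o)@R*1e3).round(1).tolist())
print(((np.array(s['eef_pos'][:2])-o)@R*1e3))
E
```

```text
[[-31.6, -48.2], [-31.5, -3.5], [-31.4, 42.0]]
[-56.26175625  -4.66541465]
```

Request:
carry_out(
  commands=[
    [0,0,-0.05,0,0,0,0.75],
    [0,0,-0.078,0,0,0,0.75],
    [0,0,-0.078,0,0,0,0.75],
    [0,-0.01,-0.078,0,0,0,0.75],
    [0,-0.018,-0.078,0,0,0,0.75],
    [0.001,-0.026,-0.078,0,0,0,0.75],
    [0.001,-0.034,-0.078,0,0,0,0.75],
    [0.001,-0.042,-0.078,0,0,0,0.75],
    [0.002,-0.048,-0.078,0,0,0,0.75],
    [0.002,-0.05,-0.078,0,0,0,0.75],
  ],
)

```text
clock: 22.0
eef_pos: [0.5378, -0.2033, 0.1911]
tool_rot: [3.141, -0.0, 0.037]
contact_force: [0.2, 0.7, 0.5]
finger_gap: 0.0694
```

```bash
python3 - <<'E'
from h import *
s,d=wrist(); cv2.imwrite('pics/w17.png',d['color']); print(s['clock'],s['eef_pos'],s['tool_rot'],s['contact_force'],s['finger_gap'])
E
```

```text
22.0 [ 0.5377507  -0.20326762  0.19106048] [ 3.14135414e+00 -3.75599704e-04  3.69012758e-02] [0.21743971 0.68322473 0.52238442] 0.06941107923056587
```

View pics/w17.png

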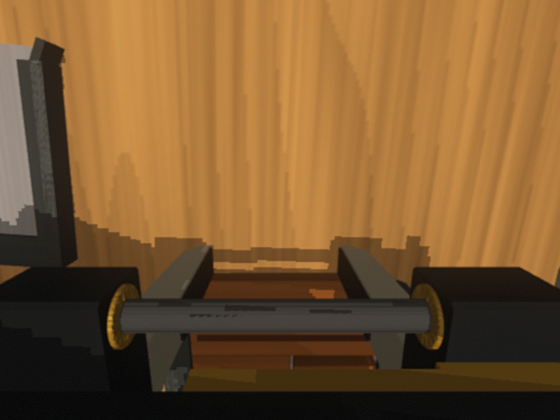

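Request:
carry_out(
  commands=[
    [0,-0.003,0,0,0,0,0.75],
    [0,-0.006,0,0,0,0,0.75],
    [0,-0.009,0,0,0,0,0.75],
    [0,-0.009,0,0,0,0,0.75],
  ],
)

```text
clock: 22.45
eef_pos: [0.5377, -0.2096, 0.1908]
tool_rot: [3.141, 0.0, 0.037]
contact_force: [0.2, 0.1, -0.2]
finger_gap: 0.07
```

Request:
carry_out(
  commands=[
    [0,-0.0015,0,0,0,0,0.75],
    [0,-0.003,0,0,0,0,0.75],
    [0,-0.003,0,0,0,0,0.75],
  ],
)

```text
clock: 22.75
eef_pos: [0.5376, -0.2108, 0.1909]
tool_rot: [-3.14, 0.001, 0.038]
contact_force: [-0.6, 4.8, 2.6]
finger_gap: 0.0694
```

Request:
carry_out(
  commands=[
    [0,-0.001,0,0,0,0,0.75],
    [0,-0.001,0,0,0,0,0.75],
  ],
)

```text
clock: 22.95
eef_pos: [0.5375, -0.211, 0.1909]
tool_rot: [-3.139, 0.001, 0.038]
contact_force: [0.8, 7.7, 3.1]
finger_gap: 0.0696
```

Request:
carry_out(
  commands=[
    [0,-0.001,0,0,0,0,0.75],
    [0,-0.001,0,0,0,0,0.75],
  ],
)

```text
clock: 23.15
eef_pos: [0.5375, -0.2113, 0.1908]
tool_rot: [-3.138, 0.001, 0.038]
contact_force: [1.7, 10.2, 4.3]
finger_gap: 0.0696
```

```bash
python3 - <<'E'
from h import *
s,d=wrist(); cv2.imwrite('pics/w18.png',cv2.resize(d['color'][230:400,100:460],None,fx=2.2,fy=2.2)); print(s['clock'],s['eef_pos'],s['tool_rot'],s['contact_force'],s['wrist_torque'])
d=get_image('top'); cv2.imwrite('pics/t18.png',cv2.resize(d['color'][165:235,340:425],None,fx=7,fy=7,interpolation=cv2.INTER_CUBIC))
d=get_image('scene'); cv2.imwrite('pics/s18.png',cv2.resize(d['color'][135:200,180:265],None,fx=7,fy=7,interpolation=cv2.INTER_CUBIC))
E
```

```text
23.15 [ 0.53753129 -0.21125292  0.19084467] [-3.13808394e+00  8.76720484e-04  3.81356489e-02] [ 1.7175353  10.18317815  4.29562866] [ 1.67204432 -0.39824065  0.3878679 ]
```

View pics/w18.png

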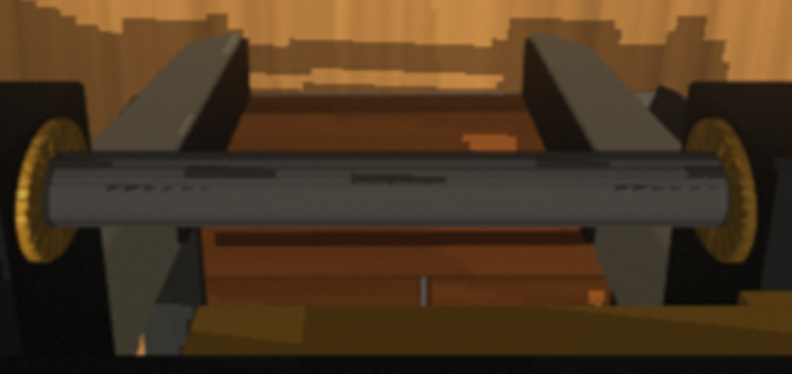

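View pics/t18.png

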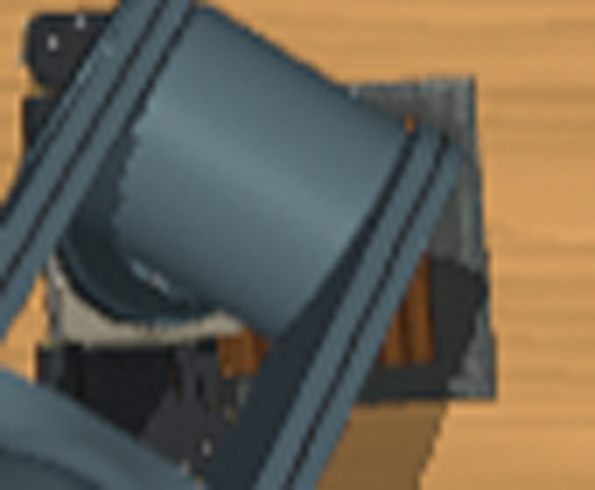

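View pics/s18.png

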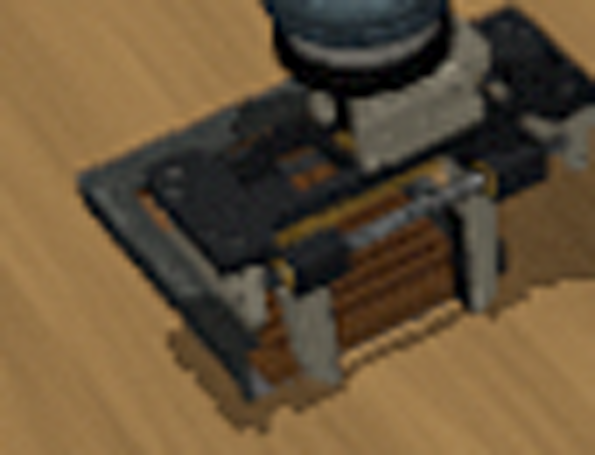

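Seated: 10 N of resistance with the seam closed. I'll hold it there.

Request:
carry_out(
  commands=[
    [0,-0.0004,0,0,0,0,0.75],
    [0,-0.0004,0,0,0,0,0.75],
    [0,-0.0004,0,0,0,0,0.75],
    [0,-0.0004,0,0,0,0,0.75],
    [0,-0.0004,0,0,0,0,0.75],
    [0,-0.0004,0,0,0,0,0.75],
    [0,-0.0004,0,0,0,0,0.75],
    [0,-0.0004,0,0,0,0,0.75],
    [0,-0.0004,0,0,0,0,0.75],
  ],
)

```text
clock: 24.2
eef_pos: [0.5375, -0.2113, 0.1909]
tool_rot: [-3.138, 0.001, 0.038]
contact_force: [1.5, 10.5, 4.9]
finger_gap: 0.0701
```

Request:
carry_out(
  commands=[
    [0,0.004,0,0,0,0,0.75],
    [0,0.02,0,0,0,0,0.75],
    [0,0.05,0.04,0,0,0,0.75],
    [0,0.1,0.1,0,0,0,0.75],
    [0,0.1,0.16,0,0,0,0.75],
    [0,0.1,0.22,0,0,0,0.75],
    [0,0.1,0.22,0,0,0,0.75],
    [0,0.1,0.22,0,0,0,0.75],
  ],
)

```text
clock: 25.0
eef_pos: [0.5378, -0.1381, 0.3573]
tool_rot: [3.14, -0.003, 0.038]
contact_force: [0.5, -0.4, -0.7]
finger_gap: 0.0697
```

```bash
python3 - <<'E'
from h import *
s,d=wrist(); cv2.imwrite('pics/w19.png',d['color']); print(s['clock'],s['eef_pos'],s['tool_rot'],s['contact_force'])
d=get_image('top'); cv2.imwrite('pics/t19.png',cv2.resize(d['color'][165:235,340:425],None,fx=7,fy=7,interpolation=cv2.INTER_CUBIC))
E
```

```text
25.0 [ 0.53778141 -0.13813129  0.35725225] [ 3.13959597e+00 -3.01029363e-03  3.77188032e-02] [ 0.47069618 -0.38485457 -0.73134515]
```

View pics/w19.png

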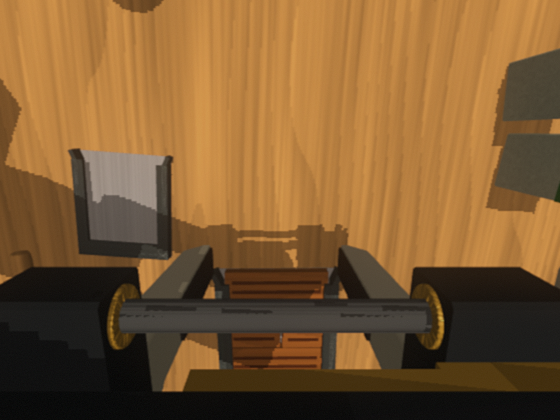

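View pics/t19.png

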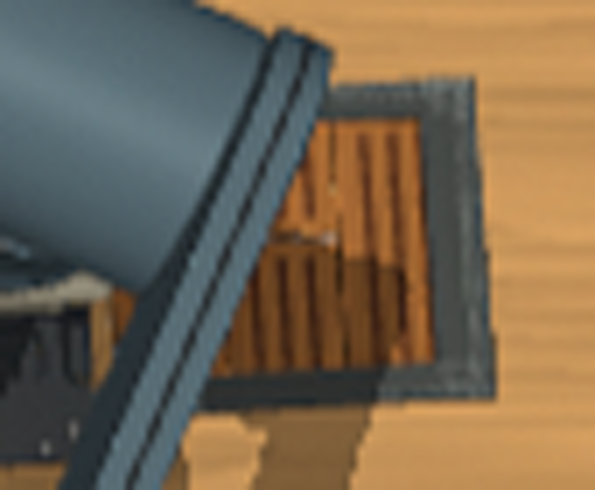

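Request:
carry_out(
  commands=[
    [0,-0.06,0.05,0,0,0,1],
    [0,-0.12,0.06,0,0,0,1],
    [0,-0.18,0.06,0,0,0,1],
    [0,-0.24,0.06,0,0,0,1],
    [0,-0.27,0.06,0,0,0,1],
    [0,-0.27,0.06,0,0,0,1],
    [0,-0.27,0.06,0,0,0,1],
  ],
)

```text
clock: 25.8
eef_pos: [0.5373, -0.3411, 0.3984]
tool_rot: [-3.138, 0.003, 0.036]
contact_force: [0.1, 0.6, 0.1]
finger_gap: 0.0933
```

```bash
python3 - <<'E'
from h import *
s,d=wrist(); cv2.imwrite('pics/w20.png',d['color']); print(s['clock'],s['eef_pos'],s['tool_rot'],s['contact_force'])
cv2.imwrite('pics/w20c.png',cv2.resize(d['color'][90:250,190:370],None,fx=4,fy=4,interpolation=cv2.INTER_CUBIC))
E
```

```text
25.8 [ 0.53728064 -0.34111106  0.39842868] [-3.13807832e+00  2.93183499e-03  3.59793873e-02] [0.05495084 0.56869926 0.14991793]
```

View pics/w20.png

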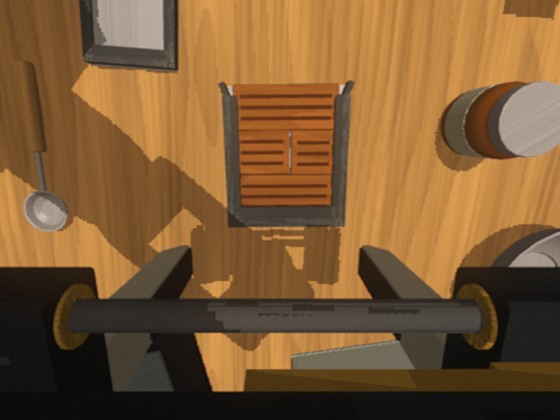

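View pics/w20c.png

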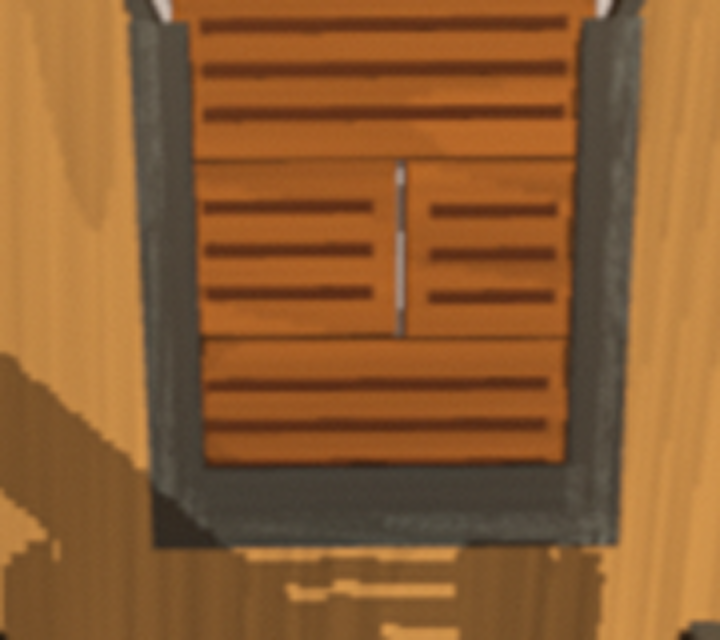

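```bash
python3 - <<'E'
from h import *
s,d=wrist()
g=lambda p:(np.array(p,float)+.5)/4-.5+[190,90]
L=np.array([[134,52.5],[134,-52.5],[12,52.5],[12,-52.5]])/1e3
t,o,r,R=fit(L,ray2plane(d,g([(566,466),(204,466),(583,20),(190,22)]),.02)); print('tray',np.degrees(t),o,r.round(1).tolist())
n=ray2plane(d,g([(195,160),(577,157),(200,337),(571,336),(397,240),(405,240)]),.012); print(((n-o)@R*1e3).round(1).tolist())
cv2.imwrite('pics/w20d.png',cv2.resize(d['color'][70:110,210:370],None,fx=5,fy=5,interpolation=cv2.INTER_CUBIC))
E
```

```text
tray -87.62909650927577 [ 0.5446702  -0.21997807] [[-0.1, 0.3], [0.2, 0.7], [-0.4, -0.5], [0.3, -0.5]]
[[47.8, -52.9], [47.4, 53.4], [97.1, -53.1], [97.2, 53.7], [69.9, 3.4], [69.9, 5.7]]
```

View pics/w20d.png

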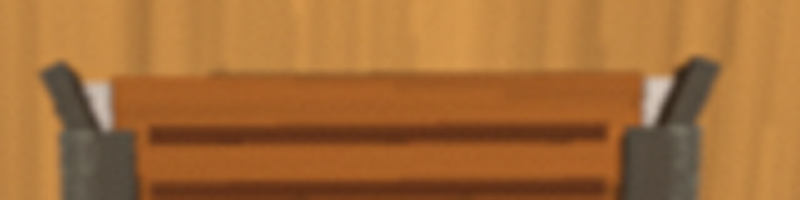

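```bash
python3 - <<'E'
from cell import ctrl
print(ctrl.job_done()); print(ctrl.get_state()['clock'])
E
```

```text
the job is handed in; nothing more can be done
None
the job is handed in; nothing more can be done
```

Both pot rests are packed in the larger tray, and I handed the job in at about 26 s of the 72 s allowed.

**What I did:** I slid the narrow-leg rest in and pushed it until it stopped at the back wall, at about 9 N. I then slid the wide-leg rest in front of it and pressed it home with two spread fingers, at about 10 N for roughly 1 s. After that the arm backed off clear.

**Last checks (wrist camera):**
- **Depth:** the two seams lie at 47–48 mm and 97 mm in the tray, against a nominal 48 and 98 mm.
- **Angle and sideways position:** both rests are square to within about half a degree. The wide-leg rest is about 0.6 mm off to the side and the narrow-leg one about 2 mm.
- **Mouth:** the outer edge looks flush.
- **Forces:** the horizontal push never read above about 10.5 N. During the press there was also an unexplained upward reading of 4–5 N, which did no visible harm.

**Disagreement and gap:**
- My tray position estimates differed by 2–3 mm between views, so the depths were judged against the tray's own edges in the same picture.
- I did not re-measure the bystanders. The arm stayed clear of them and no unexpected contact showed.

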